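# Put the parts of a dismantled appliance in their nests

### The job

The parts of a dismantled appliance stand loose on the bench: a motor, a capacitor, a transformer and a long ceramic resistor. Put each one into the plywood nest whose recess has its shape and size, upright and flat on the recess floor, and leave all four there. Set them down rather than dropping them, and leave the multimeter and the jug where they are.

Things in the scene. Friction and masses are not known exactly. Their poses are not given: they have to be found in the camera images.
- motor: Electric motor, a steel can standing upright: 52 mm diameter, 50 mm high, with a black end cap on it of the same diameter (to 58 mm), a small brass boss and a thin shaft (6 mm) in the middle up to 74 mm, two small copper tags. About 0.35 kg. Origin: centre of the underside; z up along the shaft. Grip it round the can, any direction.
- capacitor: Capacitor, an aluminium can standing upright: 32 mm diameter, 58 mm high, black cap to 62 mm, two flat tags up to 70 mm. About 0.07 kg. Origin: centre of the underside; z up. Grip it round the can, any direction.
- transformer: Transformer, base plate 64 mm (x) by 40 mm (y), 3 mm thick; on it a dark laminated steel core 64 by 24 mm, up to 44 mm high, and round its middle a copper winding, 40 mm (x) by 40 mm (y), from 7 to 37 mm high, whose flat sides face +-y. About 0.4 kg. Origin: centre of the underside; x along the length, z up. Grip it across y (40 mm).
- resistor: Power resistor, a white ceramic bar 90 mm (x) by 22 mm (y), 30 mm high, with two small steel tags on top at the ends, up to 40 mm high. About 0.12 kg. Origin: centre of the underside; x along the length, z up. Grip it at its middle across y (22 mm).
- nest_motor: Nest with the large round recess, 68 mm diameter, in a square block 92 by 92 mm, for the motor. Plain plywood, 12 mm thick, fixed to the bench, turned at random; in its middle a recess 8 mm deep with a grey felt floor 4 mm above the bench, 8 mm wider all round than the part. Origin: centre of the underside, on the bench; z up.
- nest_capacitor: Nest with the small round recess, 48 mm diameter, in a square block 72 by 72 mm, for the capacitor. Plain plywood, 12 mm thick, fixed to the bench, turned at random; in its middle a recess 8 mm deep with a grey felt floor 4 mm above the bench, 8 mm wider all round than the part. Origin: centre of the underside, on the bench; z up.
- nest_transformer: Nest with the broad oblong recess, 80 mm (x) by 56 mm (y), in a block 104 by 80 mm, for the transformer. Plain plywood, 12 mm thick, fixed to the bench, turned at random; in its middle a recess 8 mm deep with a grey felt floor 4 mm above the bench, 8 mm wider all round than the part. Origin: centre of the underside, on the bench; z up, x along the recess.
- nest_resistor: Nest with the long narrow recess, 106 mm (x) by 38 mm (y), in a block 130 by 62 mm, for the resistor. Plain plywood, 12 mm thick, fixed to the bench, turned at random; in its middle a recess 8 mm deep with a grey felt floor 4 mm above the bench, 8 mm wider all round than the part. Origin: centre of the underside, on the bench; z up, x along the recess.
- multimeter: Bystander: yellow multimeter lying on its back, 150 by 78 mm, 36 mm high, to the right of the work, loose. Origin: centre of the underside.
- jug: Bystander: maroon jug of an appliance, 104 mm diameter, 150 mm high, handle at its own +y reaching 84 mm from the axis, to the left of the work, loose. Origin: centre of the underside.
Things that resemble listed ones, but are neither listed nor needed, are in the scene too. What is shaped like the nest_motor but black is not meant. Leave any purple look-alike of the transformer alone.

How it is judged (in metres and radians):
At the end, for the whole second after the job is handed in: Each part rests in its own nest: centre within 12 mm of the nest's, underside on the recess floor (1 to 7.5 mm above the bench), upright within 0.12 rad, transformer and resistor along the recess within 0.35 rad (either way round), all at rest (horizontal distance between motor and nest_motor below 0.012 m and z of motor in the frame of nest_motor between 0.001 and 0.0075 m and angle between each of motor, capacitor, transformer, resistor's own z axis and vertical below 0.12 rad and linear speed of each of motor, capacitor, transformer, resistor below 0.02 m/s and angular speed of each of motor, capacitor, transformer, resistor below 0.2 rad/s and horizontal distance between capacitor and nest_capacitor below 0.012 m and z of capacitor in the frame of nest_capacitor between 0.001 and 0.0075 m and horizontal distance between transformer and nest_transformer below 0.012 m and z of transformer in the frame of nest_transformer between 0.001 and 0.0075 m and angle between the x axis of transformer and the x axis of nest_transformer, either way round below 0.35 rad and horizontal distance between resistor and nest_resistor below 0.012 m and z of resistor in the frame of nest_resistor between 0.001 and 0.0075 m and angle between the x axis of resistor and the x axis of nest_resistor, either way round below 0.35 rad); the robot touches nothing.
It fails at once if a part is let fall (faster than 0.8 m/s, out of the fingers: a drop of more than about 30 mm) ((linear speed of motor above 0.8 m/s and contact force between motor and the fingers below 0.1 N) or (linear speed of capacitor above 0.8 m/s and contact force between capacitor and the fingers below 0.1 N) or (linear speed of transformer above 0.8 m/s and contact force between transformer and the fingers below 0.1 N) or (linear speed of resistor above 0.8 m/s and contact force between resistor and the fingers below 0.1 N)).
It fails at once if the multimeter is moved by more than 30 mm (distance of multimeter from where it was at the start of the episode above 0.03 m).
It fails at once if the jug is moved by more than 30 mm (distance of jug from where it was at the start of the episode above 0.03 m).
It also fails if it takes over 128 s, if anything falls off the work surface, if the arm or the gripper's body presses on something with over 40 N, if the wrist force passes 120 N, or if a joint passes its speed limit or range.

### The arm

A 6-joint arm with a two-finger parallel gripper is mounted at the origin on the work surface. World frame = base frame: x ahead of the robot, y to its left, z up, the work surface at z = 0. Lengths are in mm, angles in degrees, forces in N, time in s.
With the tool pointing down it reaches from about 325 to 875 mm from the base axis. Payload 4.4 kg.
Tool frame: the origin (TCP) lies at the very end of the fingers, on their centre line; the grasp point (between the pads) lies 19 mm behind it; z points along the fingers, y is the line along which they close (so a half turn about z gives the same grasp; the last joint's range is limited). The gripper opens to 85 mm and grips with 20 to 120 N. Pads are 22 mm wide; open, the fingers measure 114 mm over their backs; the gripper's body (76 mm by 85 mm) begins 54 mm behind the grasp point. The pads swing forward as they close: fully open they stand 13 mm farther back than shut.
Start: joints at [-8.623, 11.837, 88.321, -0, 79.842, -8.623], TCP at [575.002, -0.012, 231.282] pointing down, gripper open.
Joint ranges: [-156.59, 156.59], [-49.26, 127.26], [12.9, 141.05], [-63.56, 243.56], [4.71, 150.69], [-161.64, 161.64]. Speed limits (degrees/s): [159.86, 159.86, 180, 180, 180, 180].

### API

Orientations are given as [roll, pitch, yaw] about the fixed x, y, z axes, in that order (R = Rz(yaw) Ry(pitch) Rx(roll)).
In Python, from plant import status, viewer, hand_in gives the robot as it stands. The module is installed in compiled form; this text tells all that it offers.
- The arm moves only by the tool arm_command, never from a script. Its argument "commands" is a list of rows, each a list of 5 numbers: the finger opening in mm, from 0 to 85.4, then the shift along the world's x, y, z in units of 50 mm (1.0 is 50 mm), then the turn about the world's z in degrees. In form: [[hand, x, y, z, twist], ...]. A call has 1 to 10 rows; each row shifts and turns the commanded pose from where the row before left it; what a row does not reach is not made up. A row lasts 1/8 s, in which the tool goes at most 62.5 mm and 10.7 degrees, less where a joint would pass 70% of its speed; a pose out of reach is approached as far as the arm can. A call is refused whole if a number of a shift passes 1 or a number of a turn 10.7, either way. A call with a gripper value outside its range is refused whole. The fingers move at their own pace and stop on an object; "newtons" is the grip in N (left out, the last holds). Time passes only in rows, so rows that do not move let the fingers close. It gives the time, the measured TCP pose, the force, the opening and the grip force at its end, in the units of the state.
- status.get_obs(): the state, without advancing time (a new reading comes with each control period).
- viewer.grab_frame(name): name is "scene" or "side" or "wrist"; returns the picture (384x512x3 uint8, red, green, blue); there is no depth.
- viewer.calibration(name): a dict with "fov_y" (degrees; the focal length in pixels is half the picture's height over the tangent of half this angle, whatever the lens; pixels are square), "cx", "cy" (the principal point, pixels), "k1" (the pictures are not rectified: a ray, as slopes to the right and down, at radius r is drawn at 1 + k1 r^2 times it, then the intrinsics apply), "R" (3x3) and "t" (3): a world point X has camera coordinates R X + t. Camera axes: x right, y down, z forward; pixel columns grow to the right and rows downward; lengths in mm; the calibration is good to about 2 mm. A picture is of the moment at which its call begins: read the wrist's pose just before it. calibration takes no time and is no camera call; for the wrist camera it gives the pose at the moment of the call.
- hand_in(): hands the job in; it is judged then, once.
The state is a dict: "clock": time; "joints": joint angles; "joint_velocities": joint speeds; "joint_efforts": joint torques, N m; "ee_pos": TCP position; "tcp_rot": TCP orientation; "contact_force": force on the tool from outside, world axes, zero at the start; "torque": the same for the moment, N m; "grip_width": finger opening in mm; "gripper_force": force on a finger pad.
Only numpy, scipy, OpenCV 4.12 (cv2) and the standard library are available. Lean on these libraries where they do the work, as an engineer would, in place of code of your own. Each camera call takes 0.05 s, during which the arm holds its last target. There are 200 camera calls.

## Working session

There is one attempt and no reset: what is moved stays moved. The work goes in short steps, Python scripts to look and compute and a tool call to move; the robot and the scene stay as the last step left them, time stands still between calls to the robot, and variables do not carry over. Pictures are saved under pics/ and viewed, at most 14 in all, crops included, and the job is handed in when it is done.

Besides the shell and the picture viewer there is one more tool, called after "Request:" as name([rows], argument=value, ...), one row to a line, values as JSON. arm_command: Moves the arm, as the interface text tells. Its arguments: {"type":"object","properties":{"commands":{"type":"array"},"newtons":{"type":"number"}},"required":["commands"]}

```bash
mkdir -p pics; cat > h.py <<'E'
import numpy as np, cv2
from plant import status, viewer, hand_in
def grab(name, fn=None):
    c=viewer.calibration(name); im=viewer.grab_frame(name)
    if fn: cv2.imwrite('pics/'+fn, im[:,:,::-1])
    return im,c
def K(c):
    f=192/np.tan(np.radians(c['fov_y'])/2); return np.array([[f,0,c['cx']],[0,f,c['cy']],[0,0,1.]])
def rays(c,uv):
    uv=np.asarray(uv,float).reshape(-1,1,2)
    n=cv2.undistortPoints(uv,K(c),np.array([c['k1'],0,0,0.]),None,None,None) if 0 else None
    d=(uv[:,0]-[c['cx'],c['cy']])/K(c)[0,0]; x=d.copy()
    for _ in range(30): x=d/(1+c['k1']*(x**2).sum(1,keepdims=True))
    R=np.array(c['R']); return -R.T@np.array(c['t']), np.c_[x,np.ones(len(x))]@R
def plane(c,uv,z):
    o,d=rays(c,uv); return o+d*((z-o[2])/d[:,2:])
def proj(c,X):
    p=np.atleast_2d(X)@np.array(c['R']).T+np.array(c['t']); x=p[:,:2]/p[:,2:]
    return x*(1+c['k1']*(x**2).sum(1,keepdims=True))*K(c)[0,0]+[c['cx'],c['cy']]
E
python3 - <<'E'
from h import *
print(status.get_obs())
for n in ('scene','side','wrist'):
    im,c=grab(n,n+'0.png'); print(n,{k:np.round(v,3).tolist() for k,v in c.items()})
E
```

```text
{'clock': 0.0, 'joints': array([-8.62296243e+00,  1.18834458e+01,  8.84072469e+01,  2.63133401e-03,
        7.98409313e+01, -8.62382044e+00]), 'joint_velocities': array([-0.05821668,  0.10740341,  0.02479067, -0.07475562, -0.02630316,
        0.02563563]), 'joint_efforts': array([ 4.44781954e-04, -3.83034396e+01, -2.91594708e+01, -2.26178481e-04,
        1.06274080e-02,  5.83859855e-05]), 'ee_pos': array([5.74230481e+02, 1.20353303e-01, 2.30113461e+02]), 'tcp_rot': array([-1.79870252e+02, -2.22962595e-02,  9.00003657e+01]), 'contact_force': array([ 0.07695794, -0.08212625, -0.35142849]), 'torque': array([-0.01930814,  0.00416628, -0.00738699]), 'gripper_force': 0.0, 'grip_width': 85.65760860186626}
scene {'fov_y': 47.282, 'cx': 246.608, 'cy': 192.441, 'k1': -0.037, 'R': [[-0.637, 0.771, -0.012], [0.44, 0.351, -0.826], [-0.633, -0.532, -0.563]], 't': [308.765, -232.39, 1665.739]}
side {'fov_y': 55.155, 'cx': 258.359, 'cy': 190.881, 'k1': -0.1, 'R': [[0.983, -0.185, 0.009], [-0.082, -0.477, -0.875], [0.166, 0.859, -0.484]], 't': [-519.996, 96.287, 970.259]}
wrist {'fov_y': 62.62, 'cx': 250.193, 'cy': 191.022, 'k1': -0.082, 'R': [[1.0, 0.001, -0.001], [0.001, -0.952, 0.305], [-0.001, -0.305, -0.952]], 't': [-574.245, -40.366, 379.692]}
```

View pics/scene0.png

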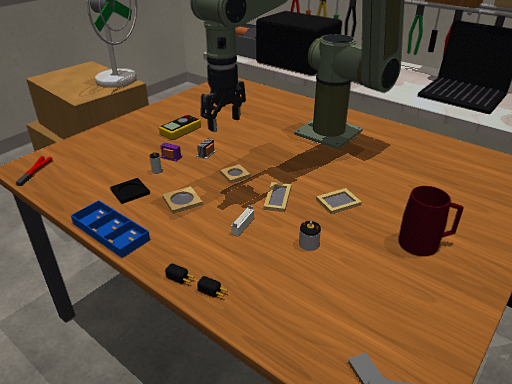

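View pics/side0.png

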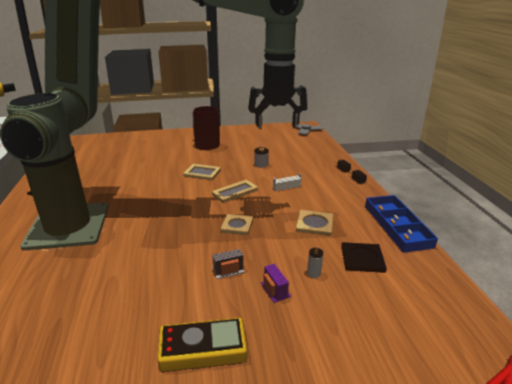

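View pics/wrist0.png

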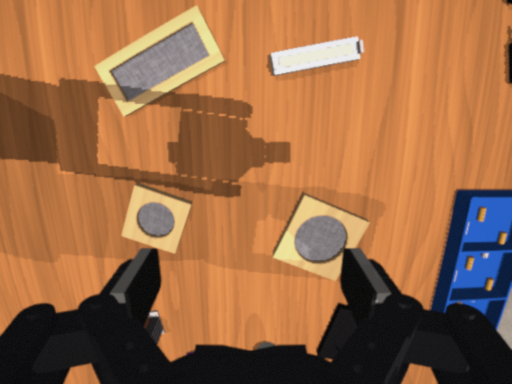

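The wrist view shows the motor nest at (321,238), capacitor nest (156,219), resistor nest (160,60) and resistor (316,55). The side view shows the transformer nest at (202,172), motor (261,157), capacitor (315,263) and multimeter (203,343).

Two things have look-alikes:
- **Transformer:** the dark and copper one at side (229,264) is meant. The purple one at (276,283) is not.
- **Motor nest:** the plain plywood at side (315,222) is meant. The black block at (363,257) is not.

```bash
python3 - <<'E'
from h import *
w=cv2.imread('pics/wrist0.png'); cw=viewer.calibration('wrist'); cs=viewer.calibration('side'); cc=viewer.calibration('scene')
print('side z12/mid', {k:plane(cs,p,z)[0].round(0).tolist() for k,p,z in [('nm',(315,222),12),('nc',(237,224),12),('nt',(202,172),12),('nr',(235,190),12),('motor',(261,157),30),('cap',(315,263),35),('tr',(229,264),22),('res',(287,183),15),('purp',(276,283),22),('mm',(203,343),18),('black',(363,257),12),('jug',(206,128),75)]})
print('scene', {k:plane(cc,p,z)[0].round(0).tolist() for k,p,z in [('nm',(182,199),12),('nc',(236,173),12),('nt',(339,200),12),('nr',(278,196),12),('motor',(310,235),30),('cap',(155,162),35),('tr',(206,148),22),('res',(242,221),15),('purp',(171,152),22),('mm',(180,126),18),('black',(130,189),12),('jug',(425,220),75)]})
hsv=cv2.cvtColor(w,cv2.COLOR_BGR2HSV)
for p in [(300,215),(345,215),(135,240),(150,90),(210,40),(321,238),(230,240),(400,100),(220,150)]: print(p,hsv[p[1],p[0]])
s=cv2.imread('pics/side0.png')[205:310,190:400]; cv2.imwrite('pics/cropside.png',cv2.resize(s,None,fx=3.5,fy=3.5,interpolation=cv2.INTER_CUBIC))
E
```

```text
side z12/mid {'nm': [663.0, -109.0, 12.0], 'nc': [456.0, -82.0, 12.0], 'nt': [382.0, 248.0, 12.0], 'nr': [475.0, 104.0, 12.0], 'motor': [595.0, 298.0, 30.0], 'cap': [599.0, -296.0, 35.0], 'tr': [415.0, -251.0, 22.0], 'res': [644.0, 116.0, 15.0], 'purp': [505.0, -328.0, 22.0], 'mm': [345.0, -450.0, 18.0], 'black': [728.0, -271.0, 12.0], 'jug': [415.0, 513.0, 75.0]}
scene {'nm': [669.0, -93.0, 12.0], 'nc': [460.0, -64.0, 12.0], 'nt': [387.0, 268.0, 12.0], 'nr': [481.0, 117.0, 12.0], 'motor': [592.0, 299.0, 30.0], 'cap': [600.0, -289.0, 35.0], 'tr': [412.0, -242.0, 22.0], 'res': [642.0, 114.0, 15.0], 'purp': [507.0, -317.0, 22.0], 'mm': [342.0, -449.0, 18.0], 'black': [732.0, -256.0, 12.0], 'jug': [411.0, 518.0, 75.0]}
(300, 215) [ 21 108 238]
(345, 215) [ 18 115 228]
(135, 240) [ 16 129 218]
(150, 90) [ 17 114 175]
(210, 40) [ 27  87 235]
(321, 238) [170  12 127]
(230, 240) [ 13 165 188]
(400, 100) [ 13 164 213]
(220, 150) [ 12 165 139]
```

View pics/cropside.png

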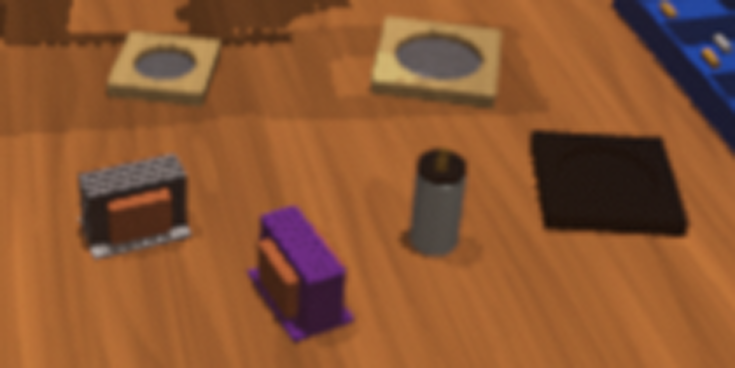

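The crop confirms the choices. The dark and copper transformer is at crop (135,205) and the purple one at (300,270). The plain plywood motor nest is at (437,60) and the black one at (605,180). I'll move the wrist over the capacitor and transformer for precise views.

Request:
arm_command([
  [85,-0.4,-0.9,0,0],
  [85,-0.4,-0.9,0,0],
  [85,-0.4,-0.9,0,0],
  [85,-0.4,-0.9,0,0],
  [85,0,0,0,0],
  [85,0,0,0,0],
  [85,0,0,0,0],
], newtons=40)

```text
clock: 1.02
ee_pos: [495.4, -178.9, 231.1]
tcp_rot: [-180.0, -0.0, 90.1]
contact_force: [-0.5, -0.9, -0.8]
grip_width: 85.0
gripper_force: 0.0
```

```bash
python3 - <<'E'
from h import *
import json
im,c=grab('wrist','wrist1.png'); c={k:np.asarray(v).tolist() for k,v in c.items()}; json.dump(c,open('c1.json','w'))
print(status.get_obs()['ee_pos'])
E
```

```text
[ 495.41754013 -178.83826794  231.16708062]
```

Request:
arm_command([
  [85,0,1,0,0],
  [85,0,1,0,0],
  [85,0,1,0,0],
  [85,0,1,0,0],
  [85,0,1,0,0],
  [85,0,1,0,0],
  [85,0,1,0,0],
  [85,0,1,0,0],
  [85,0,0,0,0],
  [85,0,0,0,0],
])

```text
clock: 2.33
ee_pos: [494.5, 220.4, 231.1]
tcp_rot: [-180.0, 0.0, 90.1]
contact_force: [-0.4, -0.4, -0.3]
grip_width: 84.8
gripper_force: 0.0
```

```bash
python3 - <<'E'
from h import *
import json
im,c=grab('wrist','wrist2.png'); c={k:np.asarray(v).tolist() for k,v in c.items()}; json.dump(c,open('c2.json','w'))
print(status.get_obs()['ee_pos'])
a=cv2.imread('pics/wrist1.png');b=cv2.imread('pics/wrist2.png')
cv2.imwrite('pics/both.png',cv2.resize(np.vstack([a[:290],b[:290]]),None,fx=1.03,fy=1.03))
E
```

```text
[494.72321264 219.74180537 231.09102346]
```

View pics/both.png

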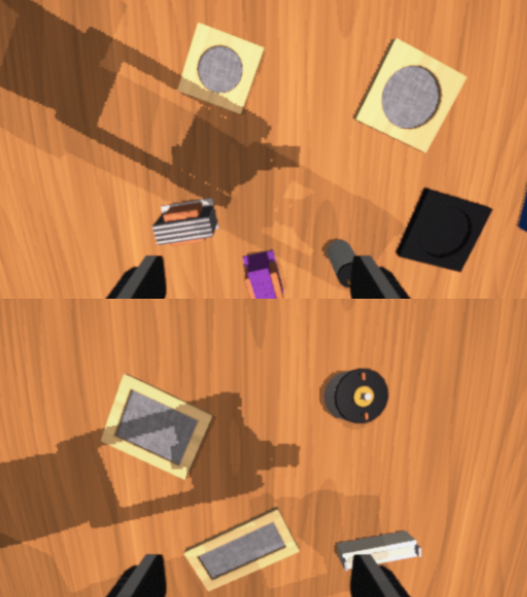

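The top half (wrist1) shows the transformer at about (180,215), the capacitor at (330,253) partly behind a finger, and the motor and capacitor nests. The bottom half (wrist2) shows the transformer nest at (152,125), the motor at (350,95), the resistor nest and the resistor. I'll measure these with colour masks.

```bash
cat > m.py <<'E'
from h import *
import json
c0={'fov_y':62.62,'cx':250.193,'cy':191.022,'k1':-0.082,'R':[[1,.001,-.001],[.001,-.952,.305],[-.001,-.305,-.952]],'t':[-574.245,-40.366,379.692]}
def rect(c,cnt,z):
    P=plane(c,cnt.reshape(-1,2),z)[:,:2].astype(np.float32); (x,y),(a,b),t=cv2.minAreaRect(P)
    if a<b: a,b,t=b,a,t+90
    return np.round([x,y,a,b,(t+90)%180-90],1).tolist()
def comps(mask,amin):
    cn,_=cv2.findContours(mask.astype(np.uint8),cv2.RETR_EXTERNAL,cv2.CHAIN_APPROX_NONE)
    return [k for k in cn if cv2.contourArea(k)>amin]
def uvc(k): m=cv2.moments(k); return [round(m['m10']/m['m00']),round(m['m01']/m['m00'])]
E
python3 - <<'E'
from m import *
V={0:c0,1:json.load(open('c1.json')),2:json.load(open('c2.json'))}
for i,c in V.items():
    hsv=cv2.cvtColor(cv2.imread(f'pics/wrist{i}.png'),cv2.COLOR_BGR2HSV).astype(int); h,s,v=hsv[...,0],hsv[...,1],hsv[...,2]
    ply=(h>=14)&(h<=34)&(s>45)&(s<142)&(v>70)
    ply=cv2.morphologyEx(ply.astype(np.uint8),cv2.MORPH_OPEN,np.ones((3,3)))
    for k in comps(ply,900):
        f=np.zeros(ply.shape,np.uint8); cv2.drawContours(f,[cv2.convexHull(k)],-1,1,-1); f=cv2.erode(f,np.ones((5,5)))
        inn=comps(f.astype(bool)&(s<55),300)
        print(i,'ply',uvc(k),rect(c,k,12),[('felt',rect(c,q,8)) for q in inn])
    for k in comps((s<45)&(v>200),150): print(i,'white',uvc(k),rect(c,k,30))
    for k in comps((s<110)&(v<70),600): print(i,'dark',uvc(k),rect(c,k,58))
    for k in comps((h>15)&(h<30)&(s>170)&(v>120),20): print(i,'brass?',uvc(k),rect(c,k,60))
E
```

```text
0 ply [318, 236] [663.6, -102.1, 96.7, 95.0, -22.9] [('felt', [664.2, -103.1, 65.1, 62.6, -0.1])]
0 ply [156, 218] [455.8, -74.9, 77.6, 73.7, 69.7] [('felt', [454.9, -76.4, 45.7, 42.8, -28.7])]
0 ply [160, 61] [474.4, 108.1, 131.7, 64.1, 26.8] [('felt', [473.9, 108.6, 104.3, 36.6, 26.7])]
0 white [315, 55] [640.9, 113.7, 89.0, 21.6, 11.2]
0 dark [256, 341] [584.2, -208.1, 765.6, 233.6, -0.1]
1 ply [398, 93] [662.6, -102.5, 96.0, 94.0, -23.1] [('felt', [663.9, -102.9, 65.0, 64.5, 48.0])]
1 ply [213, 66] [455.4, -76.1, 73.9, 73.3, -20.2] [('felt', [455.2, -76.2, 46.2, 45.2, 89.4])]
1 white [173, 350] [388.7, -444.3, 30.4, 28.5, -64.2]
1 dark [253, 342] [506.9, -387.0, 766.2, 235.1, -0.1]
1 dark [430, 223] [698.4, -242.1, 83.5, 79.0, -15.4]
1 brass? [175, 336] [396.2, -402.1, 58.0, 36.3, -2.7]
2 ply [235, 244] [473.8, 109.3, 132.0, 66.6, 26.7] [('felt', [474.4, 107.6, 103.8, 35.2, 26.8])]
2 ply [151, 124] [380.9, 260.2, 106.0, 82.6, -25.7] [('felt', [380.5, 260.2, 78.2, 54.6, -25.9])]
2 white [376, 246] [641.6, 113.4, 88.4, 21.3, 11.2]
2 dark [254, 342] [506.0, 11.1, 767.1, 234.3, -0.1]
2 dark [349, 93] [591.4, 295.4, 50.8, 47.3, 1.3]
```

The nests, the resistor and the motor match their given sizes. I'll refine the motor centre using its boss and cap circle.

```bash
python3 - <<'E'
from m import *
c=json.load(open('c2.json')); hsv=cv2.cvtColor(cv2.imread('pics/wrist2.png'),cv2.COLOR_BGR2HSV).astype(int); h,s,v=[hsv[...,i] for i in range(3)]
roi=np.zeros(h.shape,bool); roi[60:130,315:385]=1
for k in comps(roi&(h>15)&(h<32)&(s>120)&(v>110),20): print('boss',uvc(k),plane(c,uvc(k),60)[0].round(1))
for k in comps(roi&(v<75),600):
    P=plane(c,k.reshape(-1,2),58)[:,:2].astype(np.float32); print('cap',cv2.minEnclosingCircle(P),P.min(0),P.max(0))
E
```

```text
boss [353, 94] [593.9 295.9  60. ]
cap ((589.0783081054688, 294.1324768066406), 28.108943939208984) [562.8655  271.72913] [616.84265 319.20526]
```

Request:
arm_command([
  [85,0.97,0.75,0,0],
  [85,0.97,0.75,0,0],
  [85,0,0,-0.8,0],
  [85,0,0,-0.8,0],
  [85,0,0,-0.8,0],
  [85,0,0,-0.8,0],
  [85,0,0,0,0],
  [85,0,0,0,0],
])

```text
clock: 3.38
ee_pos: [593.4, 294.4, 72.9]
tcp_rot: [179.9, -0.0, 89.9]
contact_force: [0.4, 0.2, 0.6]
grip_width: 84.7
gripper_force: 0.0
```

```bash
python3 - <<'E'
from h import *
im,c=grab('wrist'); s,_=grab('side'); o=status.get_obs(); print(o['ee_pos'],o['contact_force'],o['joints'].round(0))
cv2.imwrite('pics/a.png',np.hstack([im[:,:,::-1],cv2.resize(s[100:200,200:330,::-1],(288,384))])[:,:800])
E
```

```text
[594.21230589 295.21582518  74.3096066 ] [0.27755131 0.20538961 0.70625027] [19. 31. 82. -0. 67. 19.]
```

View pics/a.png

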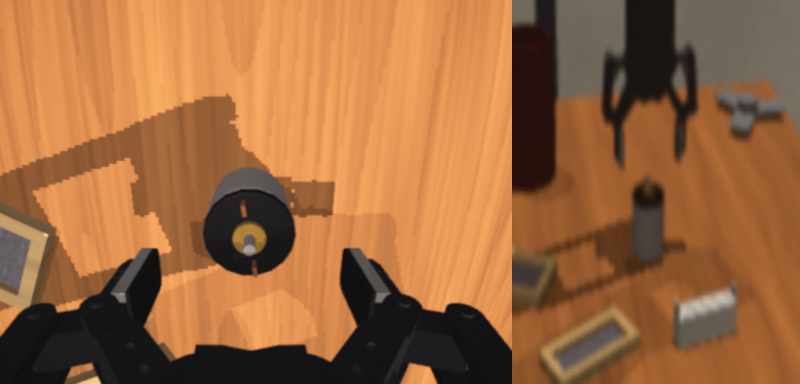

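The motor stands between the fingers, with the shaft at column 250. I'll descend and grip.

Request:
arm_command([
  [85,0,0,-0.4,0],
  [85,0,0,-0.4,0],
  [85,0,0,-0.34,0],
  [85,0,0,0,0],
  [45,0,0,0,0],
  [45,0,0,0,0],
  [45,0,0,0,0],
  [45,0,0,0,0],
  [45,0,0,0,0],
  [45,0,0,0,0],
], newtons=50)

```text
clock: 4.72
ee_pos: [593.0, 295.4, 15.5]
tcp_rot: [179.9, -0.0, 90.0]
contact_force: [-0.2, -0.4, 5.3]
grip_width: 51.2
gripper_force: 53.2
```

```bash
python3 - <<'E'
from h import *
im,c=grab('wrist'); o=status.get_obs(); print(o['ee_pos'],o['contact_force'],o['grip_width'],o['gripper_force'])
hsv=cv2.cvtColor(im,cv2.COLOR_RGB2HSV).astype(int); h,s,v=[hsv[...,i] for i in range(3)]
from m import comps,uvc
for k in comps((h>15)&(h<32)&(s>130)&(v>110)&(np.indices(h.shape)[0]>130),30): print(uvc(k),plane(c,uvc(k),62)[0].round(1),cv2.contourArea(k))
E
```

```text
[593.00427868 295.38596949  15.46909133] [-0.01899053  1.39851422  6.04023368] 50.91751301560867 53.17985326051712
[493, 347] [695.7 272.7  62. ] 48.5
[250, 307] [593.  297.2  62. ] 1044.5
[132, 273] [551.  311.3  62. ] 610.0
[417, 225] [650.1 329.8  62. ] 45.0
[425, 177] [650.  346.7  62. ] 224.5
[405, 190] [643.8 342.3  62. ] 592.5
[373, 188] [632.9 343.   62. ] 1084.5
[352, 171] [625.4 348.6  62. ] 844.5
[330, 170] [618.3 348.9  62. ] 780.5
[316, 144] [613.4 357.2  62. ] 53.5
[304, 171] [610.1 348.6  62. ] 450.5
[293, 143] [606.2 357.4  62. ] 44.5
[281, 161] [602.7 351.8  62. ] 254.5
[262, 153] [596.7 354.3  62. ] 655.5
[242, 135] [590.6 359.9  62. ] 42.0
```

Request:
arm_command([
  [45,0,0,0.4,0],
  [45,0,0,0.8,0],
  [45,0,0,0.6,0],
  [45,0.14,-0.5,0,0],
  [45,0.2,-1,0,0],
  [45,0.2,-1,0,0],
  [45,0.2,-1,0,0],
  [45,0.2,-1,0,0],
  [45,0.2,-1,0,0],
  [45,0.2,-1,0,0],
], newtons=60)

```text
clock: 6.02
ee_pos: [657.7, -31.4, 103.4]
tcp_rot: [-179.8, -0.0, 90.0]
contact_force: [0.0, 0.7, -4.6]
grip_width: 50.8
gripper_force: 63.5
```

Request:
arm_command([
  [45,0.1,-1,0,0],
  [45,0,-0.5,0,0],
  [45,0,0,0,0],
  [45,0,0,0,0],
])

```text
clock: 6.52
ee_pos: [663.1, -103.6, 103.6]
tcp_rot: [-179.9, -0.1, 90.0]
contact_force: [0.7, -0.0, -4.3]
grip_width: 51.0
gripper_force: 63.5
```

Request:
arm_command([
  [45,0,0,-0.6,0],
  [45,0,0,-0.6,0],
  [45,0,0,-0.3,0],
  [45,0,0,-0.14,0],
  [45,0,0,-0.04,0],
  [45,0,0,-0.03,0],
  [45,0,0,0,0],
  [45,0,0,0,0],
])

```text
clock: 7.52
ee_pos: [664.5, -105.3, 19.6]
tcp_rot: [179.9, 0.0, 90.0]
contact_force: [-0.2, -0.6, -3.2]
grip_width: 50.9
gripper_force: 63.5
```

Request:
arm_command([
  [45,0,0,-0.02,0],
  [45,0,0,0,0],
  [62,0,0,0,0],
  [72,0,0,0,0],
  [72,0,0,0,0],
  [72,0,0,0.5,0],
  [72,0,0,0.8,0],
  [72,0,0,0.8,0],
  [72,0,0,0.5,0],
])

```text
clock: 8.65
ee_pos: [665.2, -105.4, 150.5]
tcp_rot: [179.8, 0.1, 90.0]
contact_force: [-0.2, 0.3, 0.2]
grip_width: 72.2
gripper_force: 0.0
```

```bash
python3 - <<'E'
from h import *
im,c=grab('wrist'); s,_=grab('side'); o=status.get_obs(); print(o['ee_pos'],o['contact_force'],o['joints'].round(0))
from m import comps,uvc
hsv=cv2.cvtColor(im,cv2.COLOR_RGB2HSV).astype(int); h,s2,v=[hsv[...,i] for i in range(3)]
for k in comps((h>15)&(h<32)&(s2>140)&(v>110)&(np.indices(h.shape)[0]>130),80): print(uvc(k),plane(c,uvc(k),66)[0].round(1),cv2.contourArea(k))
cv2.imwrite('pics/b.png',np.hstack([im[:,:,::-1],cv2.resize(s[180:260,270:370,::-1],(288,230)).copy() if 0 else cv2.resize(s[170:270,270:345,::-1],(288,384))]))
E
```

```text
[ 666.9195227  -105.78813169  152.35043108] [0.93283515 0.21541197 1.01186201] [-16.  27.  78.   0.  75. -16.]
[485, 244] [ 865.6 -148.2   66. ] 82.0
[457, 212] [ 832.8 -118.7   66. ] 87.5
[249, 194] [ 664.9 -103.1   66. ] 248.0
[501, 177] [865.1 -89.2  66. ] 83.0
[471, 141] [832.6 -61.2  66. ] 97.5
```

View pics/b.png

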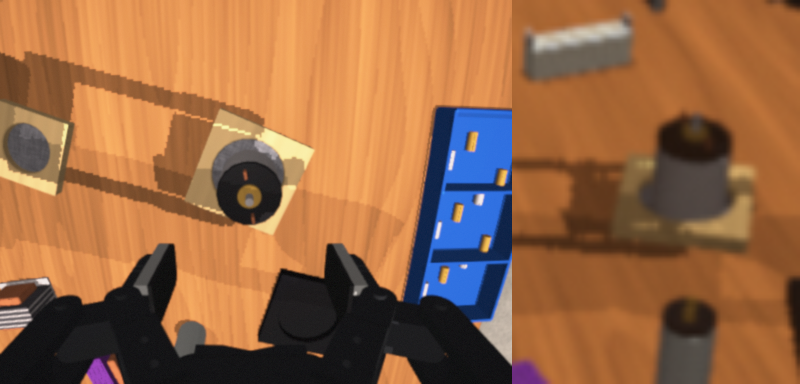

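The motor stands in its nest, with its boss at (664.9,-103.1). Next I'll view the capacitor and transformer from closer, with the fingers narrowed to hide less.

Request:
arm_command([
  [72,-0.96,-0.83,0.53,0],
  [30,-0.96,-0.83,0.53,0],
  [30,-0.96,-0.83,0.53,0],
  [30,0,0,0,0],
  [30,0,0,0,0],
  [30,0,0,0,0],
])

```text
clock: 9.5
ee_pos: [533.2, -216.9, 218.3]
tcp_rot: [-179.9, -0.1, 90.1]
contact_force: [-0.1, -0.8, 0.3]
grip_width: 29.9
gripper_force: 0.0
```

```bash
python3 - <<'E'
from m import *
im,c=grab('wrist','wrist3.png'); c={k:np.asarray(v).tolist() for k,v in c.items()}; json.dump(c,open('c3.json','w')); o=status.get_obs(); print(o['ee_pos'],o['joints'].round(0))
hsv=cv2.cvtColor(im,cv2.COLOR_RGB2HSV).astype(int); h,s,v=[hsv[...,i] for i in range(3)]
for n,m in (('grey',(s<60)&(v>60)),('dark',(v<60)),('orange',(h<12)&(s>170)&(v>120))):
    for k in comps(m,150): print(n,uvc(k),cv2.contourArea(k),rect(c,k,44))
E
```

```text
[ 533.32273716 -216.83391497  218.42597246] [-31.  13.  89.   0.  79. -31.]
grey [508, 368] 163.5 [905.2, -508.0, 72.3, 16.3, -69.6]
grey [205, 259] 456.0 [480.5, -322.4, 62.9, 16.9, 78.7]
grey [300, 241] 924.5 [587.8, -307.7, 91.6, 36.5, 76.3]
grey [142, 193] 1308.0 [416.7, -237.8, 76.3, 38.7, 9.8]
grey [361, 58] 1504.5 [642.4, -107.7, 59.6, 41.3, -82.2]
grey [175, 28] 1597.5 [463.1, -82.5, 41.4, 41.2, 9.8]
dark [250, 337] 33525.5 [543.2, -413.9, 768.0, 259.0, -0.0]
dark [412, 199] 5162.0 [710.0, -251.5, 86.8, 81.5, -15.5]
dark [394, 55] 2249.5 [671.1, -103.7, 52.6, 51.0, 7.0]
```

View pics/wrist3.png

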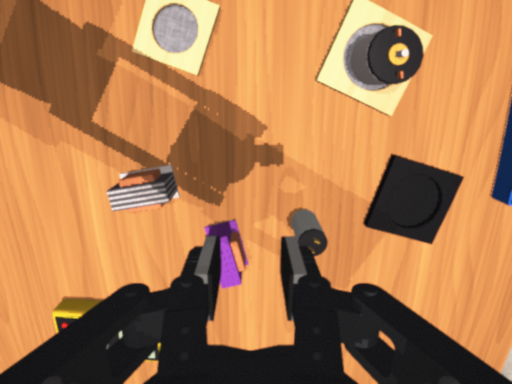

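Wrist3 shows the transformer's laminated top at about (145,193), the capacitor's cap at (314,240), the purple look-alike at (225,255) and the multimeter at bottom left.

```bash
python3 - <<'E'
from m import *
c=json.load(open('c3.json'))
P=plane(c,[(107,190),(112,210),(178,197),(171,179)],44)[:,:2]; print(P.round(1),P.mean(0).round(1),[np.linalg.norm(P[i]-P[(i+1)%4]).round(1) for i in range(4)],np.degrees(np.arctan2(*(P[2]-P[1])[::-1])))
print('cap',plane(c,[(314,240),(314,244)],62).round(1), proj(c,[595,-292,0]),plane(c,[(303,218)],0))
im=cv2.imread('pics/wrist3.png'); a=im[155:220,95:190]; b=im[200:265,275:340]
cv2.imwrite('pics/crop3.png',np.hstack([cv2.resize(a,(475,325),interpolation=cv2.INTER_CUBIC),cv2.resize(b,(325,325),interpolation=cv2.INTER_CUBIC)]))
E
```

```text
[[ 379.6 -239.9]
 [ 382.  -262.8]
 [ 456.3 -247.5]
 [ 450.2 -227.6]] [ 417.  -244.5] [np.float64(23.1), np.float64(75.8), np.float64(20.8), np.float64(71.7)] 11.640612041178043
cap [[ 600.5 -288.8   62. ]
 [ 600.9 -293.5   62. ]] [[299.92729431 219.83140658]] [[ 598.6929235  -289.54547618    0.        ]]
```

View pics/crop3.png

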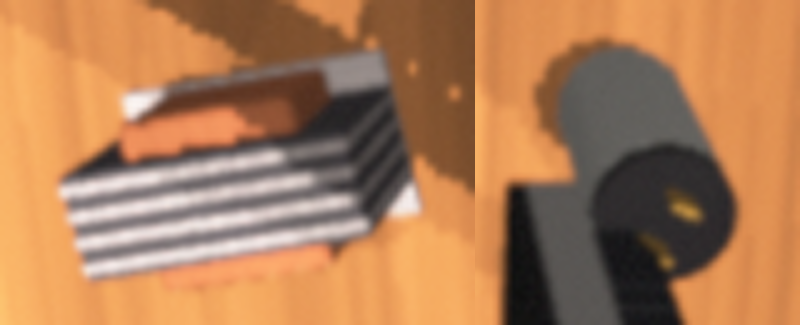

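Request:
arm_command([
  [60,0.66,-0.74,0,0],
  [60,0.66,-0.74,0,0],
  [60,0,0,-0.8,0],
  [60,0,0,-0.8,0],
  [60,0,0,-0.8,0],
  [60,0,0,0,0],
  [60,0,0,0,0],
  [60,0,0,0,0],
])

```text
clock: 10.55
ee_pos: [601.0, -292.9, 102.9]
tcp_rot: [179.8, 0.2, 90.0]
contact_force: [0.1, 0.1, 0.7]
grip_width: 59.9
gripper_force: 0.0
```

```bash
python3 - <<'E'
from m import *
c=json.load(open('c3.json'))
P=plane(c,[(107,192.4),(112.6,210.6),(168.6,201.8),(164,183)],44)[:,:2]; print('tr',P.mean(0).round(1),[np.linalg.norm(P[i]-P[(i+1)%4]).round(1) for i in range(4)],[np.degrees(np.arctan2(*(P[j]-P[i])[::-1])).round(1) for i,j in((1,2),(0,3),(0,1),(3,2))])
im,c=grab('wrist','d.png'); o=status.get_obs(); print(o['ee_pos'])
hsv=cv2.cvtColor(im,cv2.COLOR_RGB2HSV).astype(int); h,s,v=[hsv[...,i] for i in range(3)]
roi=np.zeros(h.shape,bool); roi[130:300,190:310]=1
for n,m in (('dark',roi&(v<62)),('grey',roi&(s<60)&(v>62))):
    for k in comps(m,300): P=plane(c,k.reshape(-1,2),62)[:,:2].astype(np.float32); print(n,uvc(k),cv2.minEnclosingCircle(P),P.min(0),P.max(0))
E
```

```text
tr [ 412.5 -247.8] [np.float64(21.2), np.float64(64.0), np.float64(21.3), np.float64(64.1)] [np.float64(9.5), np.float64(9.5), np.float64(-80.7), np.float64(-81.1)]
[ 600.8075605  -292.98889784  102.80833273]
dark [246, 216] ((598.9036865234375, -291.2099609375), 15.335370063781738) [ 584.3289  -306.18155] [ 613.32025 -276.3315 ]
grey [247, 186] ((598.468017578125, -277.3459167480469), 15.624871253967285) [ 585.1471  -285.51202] [ 612.5091  -261.80713]
```

Request:
arm_command([
  [60,-0.02,0.03,-0.6,0],
  [60,0,0,-0.6,0],
  [60,0,0,-0.4,0],
  [60,0,0,-0.16,0],
  [60,0,0,0,0],
  [25,0,0,0,0],
  [25,0,0,0,0],
  [25,0,0,0,0],
  [25,0,0,0,0],
  [25,0,0,0,0],
], newtons=30)

```text
clock: 11.85
ee_pos: [599.2, -291.4, 13.6]
tcp_rot: [179.9, 0.1, 90.0]
contact_force: [-0.8, 0.4, 5.0]
grip_width: 31.2
gripper_force: 30.0
```

Request:
arm_command([
  [25,0,0,0.5,0],
  [25,0,0,0.8,0],
  [25,0,0,0.6,0],
  [25,-0.48,0.72,0,0],
  [25,-0.48,0.72,0,0],
  [25,-0.48,0.72,0,0],
  [25,-0.48,0.72,0,0],
  [25,-0.48,0.72,0,0],
  [25,-0.48,0.71,0,0],
  [25,0,0,0,0],
])

```text
clock: 13.1
ee_pos: [451.1, -72.5, 105.8]
tcp_rot: [-179.8, -0.1, 90.2]
contact_force: [0.4, 0.8, -0.7]
grip_width: 31.4
gripper_force: 29.9
```

Request:
arm_command([
  [25,0,0,0,0],
  [25,0,0,0,0],
])

```text
clock: 13.35
ee_pos: [455.0, -76.1, 107.3]
tcp_rot: [179.9, 0.0, 89.9]
contact_force: [0.1, -0.9, -0.5]
grip_width: 31.3
gripper_force: 29.9
```

Request:
arm_command([
  [25,0,0,-0.6,0],
  [25,0,0,-0.6,0],
  [25,0,0,-0.4,0],
  [25,0,0,-0.12,0],
  [25,0,0,-0.04,0],
  [25,0,0,0,0],
  [25,0,0,0,0],
  [25,0,0,0,0],
])

```text
clock: 14.35
ee_pos: [454.6, -75.3, 19.6]
tcp_rot: [179.9, 0.0, 90.0]
contact_force: [-0.0, 1.1, -0.8]
grip_width: 31.0
gripper_force: 30.0
```

Request:
arm_command([
  [25,0,0,-0.03,0],
  [25,0,0,0,0],
  [40,0,0,0,0],
  [50,0,0,0,0],
  [50,0,0,0,0],
  [50,0,0,0.5,0],
  [50,0,0,0.8,0],
  [50,0,0,0.8,0],
  [50,0,0,0.5,0],
  [50,0,0,0,0],
])

```text
clock: 15.6
ee_pos: [456.0, -75.9, 149.8]
tcp_rot: [179.7, 0.1, 90.0]
contact_force: [0.5, 0.6, -0.4]
grip_width: 50.1
gripper_force: 0.0
```

```bash
python3 - <<'E'
from m import *
im,c=grab('wrist','e.png'); s_,_=grab('side','es.png'); o=status.get_obs(); print(o['ee_pos'],o['joints'].round(0))
hsv=cv2.cvtColor(im,cv2.COLOR_RGB2HSV).astype(int); h,s,v=[hsv[...,i] for i in range(3)]
roi=np.zeros(h.shape,bool); roi[130:260,190:310]=1
for k in comps(roi&(v<62),200): P=plane(c,k.reshape(-1,2),66)[:,:2].astype(np.float32); print(uvc(k),cv2.minEnclosingCircle(P))
E
```

```text
[453.59561821 -74.98580787 146.87269511] [-20.   3. 109.   0.  68. -20.]
[247, 195] ((454.43963623046875, -74.9637222290039), 15.323779106140137)
```

The capacitor is in place at (454.4,-75). Next is the transformer at (412.5,-247.8), with its length at 9.5°.

Request:
arm_command([
  [70,-0.08,-0.34,0,9.95],
  [70,-0.08,-0.34,0,9.95],
  [70,-0.08,-0.34,0,9.95],
  [70,-0.08,-0.34,0,9.95],
  [70,-0.08,-0.34,0,9.95],
  [70,-0.08,-0.34,0,9.95],
  [70,-0.09,-0.34,0,9.95],
  [70,-0.09,-0.34,0,9.95],
  [70,-0.09,-0.36,0,9.95],
  [70,-0.09,-0.36,0,9.95],
])

```text
clock: 16.95
ee_pos: [410.7, -246.7, 145.2]
tcp_rot: [179.8, -0.2, -170.2]
contact_force: [0.8, -0.1, 0.6]
grip_width: 69.8
gripper_force: 0.0
```

Request:
arm_command([
  [70,0,0,0,0],
  [70,0,0,0,0],
  [70,0,0,0,0],
])

```text
clock: 17.32
ee_pos: [412.0, -246.2, 147.0]
tcp_rot: [179.9, -0.0, -170.5]
contact_force: [0.5, 0.3, 0.7]
grip_width: 69.7
gripper_force: 0.0
```

```bash
python3 - <<'E'
from m import *
im,c=grab('wrist','f.png'); o=status.get_obs(); print(o['ee_pos'],o['tcp_rot'],o['joints'].round(0)); c={k:np.asarray(v).tolist() for k,v in c.items()}; json.dump(c,open('c4.json','w'))
a=np.radians(9.5);X=[[412.5+x*np.cos(a)-y*np.sin(a),-247.8+x*np.sin(a)+y*np.cos(a),44] for x in(-32,32) for y in(-12,12)]
print('predicted corners',proj(c,X).round(0).tolist())
E
```

```text
[ 412.09387982 -246.388346    147.20626793] [ 1.79960908e+02 -2.19912823e-02 -1.70509707e+02] [ -41.    5.  106.    0.   68. -141.]
predicted corners [[233.0, 152.0], [264.0, 152.0], [235.0, 226.0], [263.0, 226.0]]
```

View pics/f.png

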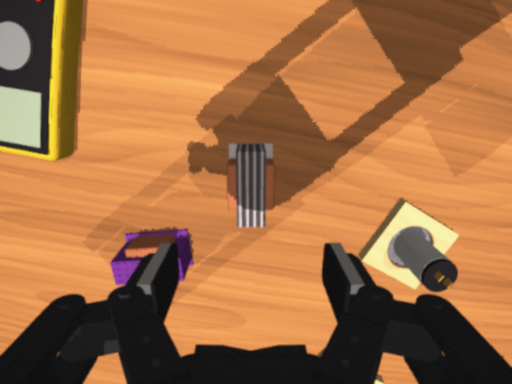

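The transformer is aligned. Its top is at cols 236–267 and rows 145–228, close to the prediction. The purple one is about 100 mm clear.

Request:
arm_command([
  [70,0,-0.03,-0.8,0],
  [70,0,0,-0.8,0],
  [70,0,0,-0.6,0],
  [70,0,0,-0.4,0],
  [70,0,0,-0.1,0],
  [70,0,0,0,0],
  [70,0,0,0,0],
  [33,0,0,0,0],
  [33,0,0,0,0],
  [33,0,0,0,0],
], newtons=60)

```text
clock: 18.62
ee_pos: [412.6, -248.7, 13.4]
tcp_rot: [-180.0, 0.0, -170.5]
contact_force: [-0.6, 1.9, 5.1]
grip_width: 38.9
gripper_force: 63.4
```

Request:
arm_command([
  [33,0,0,0,0],
  [33,0,0,0,0],
  [33,0,0,0,0],
])

```text
clock: 19.0
ee_pos: [412.6, -248.7, 13.4]
tcp_rot: [-180.0, 0.0, -170.5]
contact_force: [-1.4, 1.9, 6.6]
grip_width: 38.7
gripper_force: 63.4
```

Request:
arm_command([
  [33,0,0,0.5,0],
  [33,0,0,0.9,0],
  [33,0,0,0.8,0],
  [33,-0.05,0.8,0,-3],
  [33,-0.05,0.8,0,-3],
  [33,-0.05,0.8,0,-3],
  [33,-0.05,0.8,0,-3],
  [33,-0.05,0.8,0,-3],
  [33,-0.05,0.8,0,-3],
  [33,-0.05,0.8,0,-3],
])

```text
clock: 20.25
ee_pos: [393.3, 32.6, 121.7]
tcp_rot: [-180.0, -0.1, 168.4]
contact_force: [0.8, -0.1, -5.7]
grip_width: 38.9
gripper_force: 62.1
```

Request:
arm_command([
  [33,-0.05,0.8,0,-3],
  [33,-0.06,0.8,0,-3],
  [33,-0.06,0.8,0,-3],
  [33,-0.06,0.8,0,-3],
  [33,-0.06,0.8,0,-2.3],
  [33,0,0.58,0,0],
  [33,0,0,0,0],
  [33,0,0,0,0],
  [33,0,0,0,0],
])

```text
clock: 21.38
ee_pos: [379.7, 259.3, 122.0]
tcp_rot: [-179.9, -0.0, 154.1]
contact_force: [0.7, -0.4, -4.6]
grip_width: 38.9
gripper_force: 62.4
```

```bash
python3 - <<'E'
from m import *
im,c=grab('wrist','g.png'); o=status.get_obs(); print(o['ee_pos'],o['tcp_rot'],o['joints'].round(0),o['contact_force'],o['grip_width'])
E
```

```text
[379.92360351 259.36695366 122.21898672] [-1.79955470e+02 -2.34171949e-02  1.54122553e+02] [ 24.   5. 110.  -0.  65. -41.] [-0.04304963 -0.88270319 -4.74488995] 38.73864007387777
```

View pics/g.png

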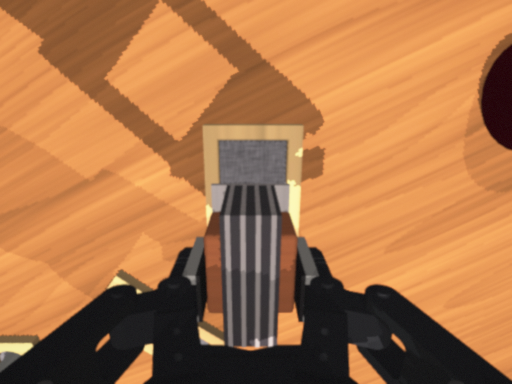

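Request:
arm_command([
  [33,0.01,0.01,-0.7,0],
  [33,0,0,-0.7,0],
  [33,0,0,-0.4,0],
  [33,0,0,-0.2,0],
  [33,0,0,-0.06,0],
  [33,0,0,0,0],
  [33,0,0,0,0],
  [33,0,0,0,0],
])

```text
clock: 22.42
ee_pos: [381.2, 261.1, 20.2]
tcp_rot: [179.9, 0.1, 154.2]
contact_force: [-0.5, 0.1, -5.3]
grip_width: 39.1
gripper_force: 62.2
```

Request:
arm_command([
  [33,0,0,-0.03,0],
  [33,0,0,-0.01,0],
  [33,0,0,0,0],
  [33,0,0,0,0],
])

```text
clock: 22.92
ee_pos: [380.6, 260.8, 17.5]
tcp_rot: [-180.0, -0.0, 154.2]
contact_force: [-0.6, -0.7, -4.7]
grip_width: 38.9
gripper_force: 62.4
```

Request:
arm_command([
  [33,0,0,-0.01,0],
  [33,0,0,0,0],
  [48,0,0,0,0],
  [58,0,0,0,0],
  [58,0,0,0,0],
  [58,0,0,0.5,0],
  [58,0,0,0.8,0],
  [58,0,0,0.8,0],
  [58,0,0,0.6,0],
  [58,0,0,0,0],
])

```text
clock: 24.18
ee_pos: [382.9, 261.9, 154.9]
tcp_rot: [179.7, 0.3, 154.2]
contact_force: [-0.2, 0.3, -0.7]
grip_width: 57.9
gripper_force: 0.0
```

```bash
python3 - <<'E'
from m import *
im,c=grab('wrist','i.png'); o=status.get_obs(); print(o['ee_pos'],o['tcp_rot'],o['joints'].round(0))
a=np.radians(-25.8);X=[[380.5+x*np.cos(a)-y*np.sin(a),260.3+x*np.sin(a)+y*np.cos(a),48] for x in(-32,32) for y in(-12,12)]
print('ideal corners',proj(c,X).round(0).tolist())
cv2.imwrite('pics/i2.png',cv2.resize(im[90:290,150:350,::-1],(600,600)))
E
```

```text
[381.44315998 261.19492373 153.00271479] [1.79872070e+02 1.10752126e-01 1.54199881e+02] [ 24.   3. 108.  -0.  69. -41.]
ideal corners [[232.0, 147.0], [262.0, 147.0], [233.0, 222.0], [261.0, 221.0]]
```

View pics/i2.png

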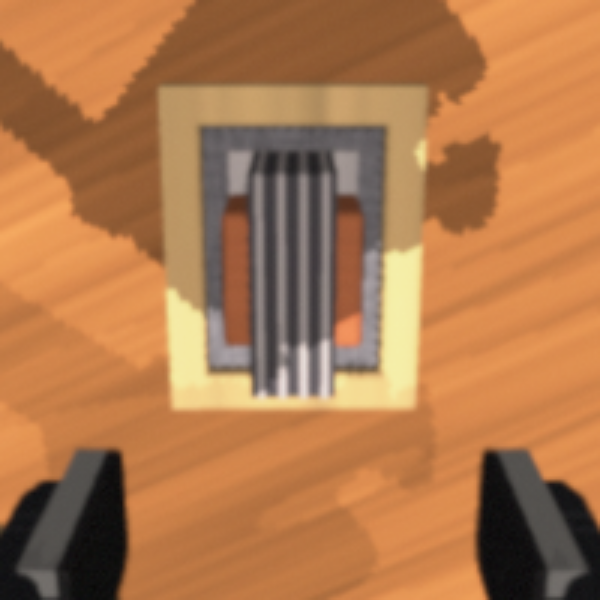

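The transformer is centred in its recess. The resistor is next, at (641,113.5) and 11.2°.

Request:
arm_command([
  [58,0.65,-0.37,0,4.6],
  [58,0.65,-0.37,0,4.6],
  [58,0.65,-0.37,0,4.6],
  [58,0.65,-0.37,0,4.6],
  [50,0.65,-0.37,0,4.6],
  [50,0.65,-0.37,0,4.6],
  [50,0.65,-0.37,0,4.6],
  [50,0.65,-0.37,0,4.6],
  [50,0,0,0,0],
  [50,0,0,0,0],
])

```text
clock: 25.48
ee_pos: [638.9, 113.0, 149.7]
tcp_rot: [179.9, -0.2, -169.0]
contact_force: [-0.2, 0.2, 0.2]
grip_width: 50.2
gripper_force: 0.0
```

```bash
python3 - <<'E'
from m import *
im,c=grab('wrist','j.png'); o=status.get_obs(); print(o['ee_pos'],o['tcp_rot'],o['joints'].round(0))
hsv=cv2.cvtColor(im,cv2.COLOR_RGB2HSV).astype(int); h,s,v=[hsv[...,i] for i in range(3)]
for k in comps((s<45)&(v>180),200): print('white',uvc(k),rect(c,k,30))
E
```

```text
[638.85782082 113.33994382 150.2426741 ] [ 179.94878429   -0.20602424 -168.99961219] [  2.  25.  81.   0.  74. -99.]
white [251, 185] [641.1, 113.5, 89.1, 21.2, 11.7]
```

Request:
arm_command([
  [50,0.04,0,-0.8,0],
  [50,0,0,-0.8,0],
  [50,0,0,-0.7,0],
  [50,0,0,-0.4,0],
  [50,0,0,-0.1,0],
  [50,0,0,0,0],
  [50,0,0,0,0],
  [16,0,0,0,0],
  [16,0,0,0,0],
  [16,0,0,0,0],
], newtons=40)

```text
clock: 26.78
ee_pos: [643.7, 112.9, 13.3]
tcp_rot: [-180.0, 0.1, -169.0]
contact_force: [-1.0, 1.2, 4.4]
grip_width: 21.5
gripper_force: 40.2
```

Request:
arm_command([
  [16,0,0,0,0],
  [16,0,0,0,0],
])

```text
clock: 27.02
ee_pos: [643.7, 112.9, 13.3]
tcp_rot: [-180.0, 0.1, -169.0]
contact_force: [-0.2, -0.7, 5.4]
grip_width: 21.1
gripper_force: 40.3
```

Request:
arm_command([
  [16,0,0,0.4,0],
  [16,0,0,0.7,0],
  [16,0,0,0.5,0],
  [16,-0.67,-0.02,0,3.1],
  [16,-0.67,-0.02,0,3.1],
  [16,-0.67,-0.01,0,3.1],
  [16,-0.67,-0.01,0,3.1],
  [16,-0.66,-0.01,0,3.1],
  [16,0,0,0,0],
  [16,0,0,0,0],
])

```text
clock: 28.28
ee_pos: [476.6, 109.3, 92.8]
tcp_rot: [-179.9, 0.1, -153.5]
contact_force: [-0.3, 0.5, -1.7]
grip_width: 21.2
gripper_force: 39.4
```

```bash
python3 - <<'E'
from m import *
im,c=grab('wrist','k.png'); o=status.get_obs(); print(o['ee_pos'],o['tcp_rot'],o['contact_force'],o['grip_width'])
hsv=cv2.cvtColor(im,cv2.COLOR_RGB2HSV).astype(int); h,s,v=[hsv[...,i] for i in range(3)]
zt=o['ee_pos'][2]-13.3+30
for k in comps((s<45)&(v>150),150): print('white',uvc(k),cv2.contourArea(k),rect(c,k,zt))
E
```

```text
[477.04093535 109.29165202  92.85190174] [-1.79942094e+02  1.18756221e-01 -1.53523428e+02] [ 0.59223042  0.36106984 -0.90850968] 21.084277847259077
white [450, 214] 166.5 [412.7, 173.5, 17.5, 5.5, 76.9]
white [250, 255] 7347.5 [474.5, 108.0, 89.2, 21.5, 26.4]
white [443, 177] 155.5 [400.7, 163.1, 8.8, 4.6, -26.8]
white [481, 145] 373.0 [389.2, 170.2, 42.0, 13.0, -25.2]
white [46, 82] 236.0 [437.8, -0.0, 18.4, 5.0, -26.2]
```

View pics/k.png

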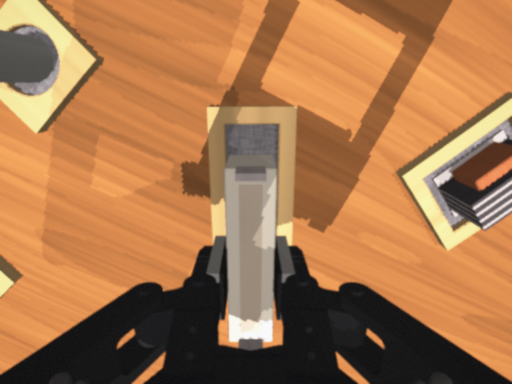

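The held resistor is centred over its nest at (474.5,108.0) and 26.4°. I'll lower it.

Request:
arm_command([
  [16,0,0,-0.6,0],
  [16,0,0,-0.5,0],
  [16,0,0,-0.25,0],
  [16,0,0,-0.1,0],
  [16,0,0,-0.02,0],
  [16,0,0,0,0],
  [16,0,0,0,0],
  [16,0,0,0,0],
])

```text
clock: 29.32
ee_pos: [476.0, 109.4, 19.0]
tcp_rot: [-180.0, 0.1, -153.5]
contact_force: [0.2, 0.2, -0.8]
grip_width: 21.1
gripper_force: 39.4
```

Request:
arm_command([
  [16,0,0,-0.03,0],
  [16,0,0,-0.01,0],
  [16,0,0,0,0],
  [28,0,0,0,0],
  [36,0,0,0,0],
  [36,0,0,0,0],
  [36,0,0,0.5,0],
  [36,0,0,0.9,0],
  [36,0,0,0.9,0],
  [36,0,0,0.9,0],
])

```text
clock: 30.58
ee_pos: [475.3, 109.3, 177.8]
tcp_rot: [180.0, -0.0, -153.5]
contact_force: [0.5, 0.3, -0.2]
grip_width: 36.1
gripper_force: 0.0
```

Request:
arm_command([
  [36,0,0,0.8,0],
  [36,0,0,0,0],
  [36,0,0,0,0],
])

```text
clock: 30.95
ee_pos: [475.0, 109.3, 215.7]
tcp_rot: [180.0, -0.1, -153.5]
contact_force: [-0.1, -0.4, -0.4]
grip_width: 36.1
gripper_force: 0.0
```

```bash
python3 - <<'E'
from m import *
im,c=grab('wrist','l.png'); s_,cs=grab('side','ls.png'); o=status.get_obs(); print(o['ee_pos'],o['contact_force'],o['clock'])
hsv=cv2.cvtColor(im,cv2.COLOR_RGB2HSV).astype(int); h,s,v=[hsv[...,i] for i in range(3)]
for k in comps((s<45)&(v>150),300): print('white',uvc(k),rect(c,k,34))
cv2.imwrite('pics/fin.png',np.hstack([cv2.resize(im[:,:,::-1],(400,300)),cv2.resize(s_[140:290,160:360,::-1],(400,300))]))
E
```

```text
[474.27161704 109.25308803 214.59058405] [-0.14471141 -0.52622918 -0.51999211] 31.05
white [251, 167] [473.5, 108.8, 88.6, 32.8, 26.5]
```

View pics/fin.png

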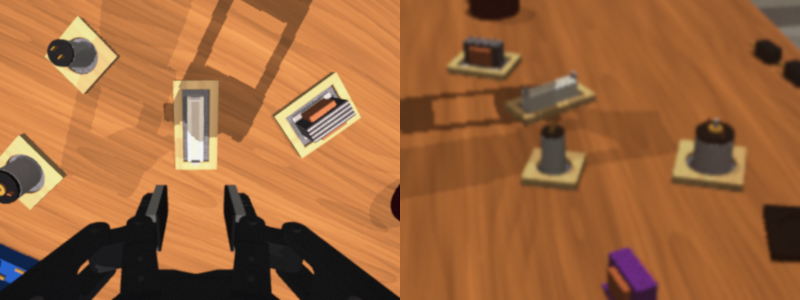

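All four parts stand upright in their recesses: capacitor at (70,50), resistor (195,125), transformer (325,110) and motor (20,170). The gripper is clear, so I'm handing in.

```bash
python3 -c "from plant import hand_in; print(hand_in())"
```

```text
the job is handed in; nothing more can be done
None
```

The motor, capacitor, transformer and resistor each stand upright and centred in their own nests, the multimeter and jug were not touched, and the job was handed in at about 31 s; no verdict was returned.

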